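Open the mixing tub and hang its strainer basket

ROBOT

A 6-joint arm with a two-finger parallel gripper is mounted at the origin on the work surface. World frame = base frame: x ahead of the robot, y to its left, z up, the work surface at z = 0. Lengths are in mm, angles in degrees, forces in N, time in s.
With the tool pointing down it reaches from about 375 to 975 mm from the base axis. Payload 3.8 kg.
Tool frame: the origin (TCP) lies at the very end of the fingers, on their centre line; the grasp point (between the pads) lies 19 mm behind it (bot.tcp_to_grasp is the distance from the TCP to the grasp point, in mm); z points along the fingers, y is the direction in which the jaws open and shut (so a half turn about z gives the same grasp; the last joint's range is limited). The gripper opens to 85 mm and grips with 20 to 120 N. Pads are 22 mm wide; open, the fingers measure 114 mm over their backs; the gripper's body (76 mm by 85 mm) begins 54 mm behind the grasp point. The pads swing forward as they close: fully open they stand 13 mm farther back than shut.
Start: joints at [-2.114, 15.12, 91.902, -0, 72.978, -2.114], TCP at [674.995, -0.002, 231.28] pointing down, gripper open.
Joint ranges: [-150.88, 150.88], [-54.13, 125.18], [17.81, 147.31], [-75.09, 255.09], [0, 152.58], [-146.25, 146.25]. Speed limits (degrees/s): [147.25, 147.25, 180, 180, 180, 180].

INTERFACE

Orientations are given as [roll, pitch, yaw] about the fixed x, y, z axes, in that order (R = Rz(yaw) Ry(pitch) Rx(roll)).
In Python, from workcell import bot gives the robot as it stands.
- The arm moves only by the shell command python3 -m crank 'ROWS'. ROWS is JSON, a list of rows, each an object of numbers: "hand": the finger opening in mm, from 0 to 85.4; "tx", "ty", "tz": the shift along the tool's x, y, z scaled (see below); "ax", "ay", "az": the turn, a rotation vector about the tool's x, y, z scaled (see below). A call has 1 to 5 rows; each row is the pose to reach, as a shift and turn from the pose commanded when the call began, along the tool's axes at that moment, turning the shorter way round; what a row does not reach only later rows make up. The controller multiplies each number of a shift by 0.3 m and each number of a turn by pi rad. A row lasts 1/10 s, in which the tool goes at most 50 mm and 8.59 degrees, less where a joint would pass 70% of its speed; a pose out of reach is approached as far as the arm can. A call with a number of a shift or a turn outside -1 to 1 is refused whole. A call with a gripper value outside its range is refused whole. The fingers move at their own pace and stop on an object; the grip force is fixed at half the most. Time passes only in rows, so rows that repeat a pose let the fingers close. It gives the time, the measured TCP pose, the force and the opening at its end, in the units of the state.
- bot.state(): the state, without advancing time (a new reading comes with each control period).
- bot.snapshot(name): name is "scene" or "side" or "wrist"; returns the picture (480x640x3 uint8, red, green, blue); there is no depth.
- bot.camera_params(name): a dict with "K" (3x3 intrinsics, pixels), "origin" and "orientation" of the camera in the world; the wrist camera has in their place "mount" (4x4, takes a point from camera to tool coordinates, whose origin is the TCP and whose axes are the flange's). Camera axes: x right, y up, looking along -z (the intrinsics and any distortion apply to the point x, -y, -z); pixel columns grow to the right and rows downward; lengths in mm; the calibration is good to about 2 mm. A picture is of the moment at which its call begins: read the wrist's pose just before it. camera_params takes no time and is no camera call.
- bot.close_job(): hands the job in, once; it reports no verdict.
The state is a dict: "clock": time; "joints": joint angles; "qvel": joint speeds; "joint_efforts": joint torques, N m; "tool_pos": TCP position; "ee_rot": TCP orientation; "contact_force": force on the tool from outside, world axes, zero at the start; "ft_torque": the same for the moment, N m; "width": finger opening in mm.
Only numpy, scipy, OpenCV 4.12 (cv2) and the standard library are available. Lean on these libraries where they do the work, as an engineer would, in place of code of your own. Each camera call takes 0.05 s, during which the arm holds its last target. There are 200 camera calls.

TASK

Get the mixing tub ready for straining: lift its lid off by the knob, keep it upright and set it down gently, flat in the round tray. Then take the strainer basket by its handle and hang it in the open tub, turned so that both of its ears drop fully home into the two notches of the tub's rim, and let go. Drop nothing, and leave the bowl, the jar and the spoon where they are.

Things in the scene. Friction and masses are not known exactly. Their poses are not given: they have to be found in the camera images.
- tub: Grey plastic round mixing tub, fixed; it, the tray and the basket share three places (left, middle, right) at random. Outer diameter 132 mm, wall 6, height 100, inner floor at z = 6. Two opposite notches in the rim, on the tub's +x and -x, each 18 wide and 12 deep (notch floor at z = 88). Origin: centre of its underside, z up. The lid covers it at the start.
- lid: Grey round lid, loose, 0.25 kg, on the tub with a few mm of play. Origin: centre of its underside, z up. Plug 104 mm across, z = 0 to 6, inside the tub's mouth; flange 136 across, z = 6 to 12, lies on the rim (origin 94 above the table at the start); black central knob: neck 20 across, z = 12 to 22, head 30 across, z = 22 to 46.
- basket: White strainer cup with holes, loose, 0.2 kg, on the table. Origin: centre of its underside, z up. 88 mm across at the bottom, 108 at its top edge (z = 72). Two round ears, bars 12 in diameter centred at z = 66, stick out along +x and -x to 71 from the axis; a half turn makes no difference. Hung home its origin is 28 above the tub's; with ears on top of the rim, 40 above.
- basket_grip (a point): Centre of the basket's handle grip, 115 mm above the basket's origin; axes as the basket's. The grip is a white bar 52 long along y, 14 thick along x, 14 high, on a bail that spans the basket along y; it is clear below down to the basket's edge.
- tray: Round shallow aluminium tray, fixed to the table, empty. Outer diameter 192 at the top, height 12, floor 4 thick (upper face at z = 4), wall 4. Origin: centre of its underside, z up.
- bowl: Bystander: white bowl, 120 across, 42 high, loose, beyond the work. Origin: centre of its underside.
- jar: Bystander: small clear jar with a white cap, 54 in diameter, 65 high, loose, beyond the work. Origin: centre of its underside.
- spoon: Bystander: wooden spoon 180 long lying on the table beyond the work, its length along its x axis. Origin: near the middle of its underside.
Not all that is in view belongs to the job. Leave any pink or yellow look-alike of the basket alone.

How it is judged:
By the outcome, as a careful person would: the job done as asked, in the order asked, and still so for the second after the job is handed in, with the robot touching nothing.
It also fails if it takes over 59 s, if anything falls off the work surface, if the arm or the gripper's body presses on something with over 40 N, if the wrist force passes 120 N, or if a joint passes its speed limit or range.

## Working session

There is one attempt and no reset: what is moved stays moved. The work goes in short steps, Python scripts to look and compute and a shell command to move; the robot and the scene stay as the last step left them, time stands still between calls to the robot, and variables do not carry over. Pictures are saved under pics/ and viewed, about 8 in all and at most 12, crops included, and the job is handed in when it is done.

```bash
ls; mkdir -p pics
cat > h.py <<'E'
import numpy as np,cv2
from workcell import bot
from scipy.spatial.transform import Rotation as R
def snap(n,f):
    s=bot.state(); im=bot.snapshot(n); cv2.imwrite('pics/'+f,im[:,:,::-1]); return s,im
E
python3 - <<'E'
from h import *
for n in("scene","side","wrist"):
    s,_=snap(n,n+'0.png'); print(n,bot.camera_params(n))
print(s)
E
```

```text
pics
scene {'K': array([[574.82943287,   0.        , 327.97773316],
       [  0.        , 574.82943287, 242.64209399],
       [  0.        ,   0.        ,   1.        ]]), 'origin': array([1147.2633565 ,  644.31140094,  731.03835744]), 'orientation': array([ 53.17014038,   0.87194736, 137.12963111])}
side {'K': array([[490.69091189,   0.        , 323.1557012 ],
       [  0.        , 490.69091189, 237.29685298],
       [  0.        ,   0.        ,   1.        ]]), 'origin': array([257.34740545, 660.89532488, 559.33570139]), 'orientation': array([  58.30711599,   -0.97200902, -154.82977328])}
wrist {'K': array([[377.08829187,   0.        , 313.87611932],
       [  0.        , 377.08829187, 234.9754086 ],
       [  0.        ,   0.        ,   1.        ]]), 'mount': array([[-5.55640717e-04,  9.63793741e-01,  2.66648301e-01,
         6.82802846e+01],
       [ 9.99999807e-01,  6.09512070e-04, -1.19270620e-04,
        -4.72882677e-01],
       [-2.77477635e-04,  2.66648183e-01, -9.63793894e-01,
        -1.41498033e+02],
       [ 0.00000000e+00,  0.00000000e+00,  0.00000000e+00,
         1.00000000e+00]])}
{'clock': 0.1, 'joints': array([-2.11251563e+00,  1.51657368e+01,  9.19750014e+01, -1.10066148e-04,
        7.29782845e+01, -2.11366437e+00]), 'qvel': array([-0.08363265, -0.00173113, -0.0438341 , -0.00633507,  0.07322164,
        0.00074895]), 'joint_efforts': array([ 2.96398039e-04, -5.16707003e+01, -3.68589377e+01,  1.30520286e-05,
        6.22219843e-03,  5.24967299e-05]), 'tool_pos': array([6.74321825e+02, 4.25390004e-02, 2.30061197e+02]), 'ee_rot': array([-1.79881054e+02, -4.28468856e-03,  9.00011766e+01]), 'contact_force': array([-0.56639182,  0.16195598, -0.29555506]), 'ft_torque': array([ 0.0082495 , -0.02121208,  0.00477243]), 'width': 85.39697479461431}
```

View images.

View pics/scene0.png

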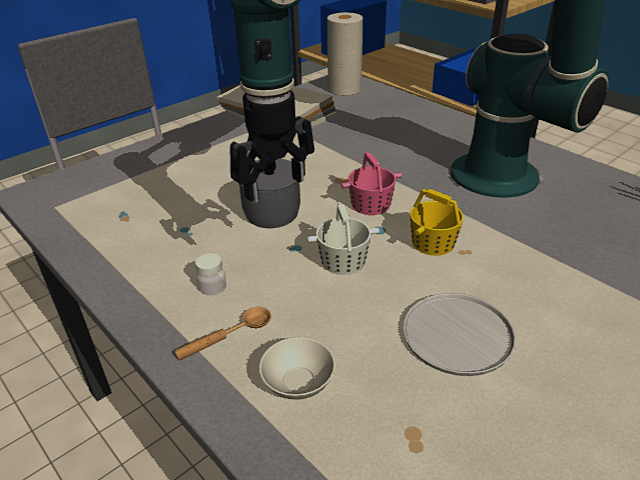

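View pics/side0.png

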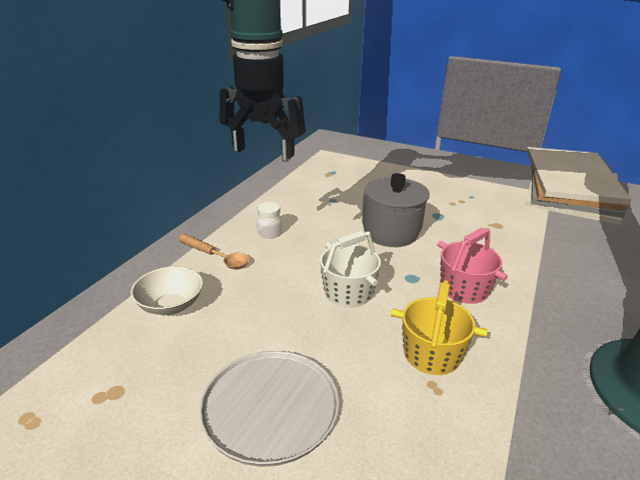

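Scene: white basket at (343,245), pink look-alike at (371,190), yellow at (436,225). The white one fits the description ("white strainer cup"). The tub is at (272,195) and the tray at (459,333). In the side view the white basket is at (350,272), the knob at (398,182) and the tray at (271,405). Next is an enlarged crop of both views of the basket, plus the tub in the side view.

```bash
cat >> h.py <<'E'
FL=np.diag([1,-1,-1.])
def cam(n,s=None):
    c=bot.camera_params(n)
    if n=='wrist':
        T=R.from_euler('xyz',s['ee_rot'],degrees=True).as_matrix(); M=c['mount']
        return c['K'],T@M[:3,3]+s['tool_pos'],T@M[:3,:3]
    return c['K'],c['origin'],R.from_euler('xyz',c['orientation'],degrees=True).as_matrix()
def ray(C,p):
    K,o,Q=C; return o,Q@FL@np.linalg.inv(K)@[p[0],p[1],1]
def atz(C,p,z):
    o,d=ray(C,p); return o+d*(z-o[2])/d[2]
def proj(C,X):
    K,o,Q=C; v=K@FL@Q.T@(np.asarray(X,float)-o); return v[:2]/v[2]
def tri(*cp):
    A=np.zeros((3,3));b=np.zeros(3);L=[ray(*x) for x in cp]
    for o,d in L:
        d=d/np.linalg.norm(d);P=np.eye(3)-np.outer(d,d);A+=P;b+=P@o
    X=np.linalg.solve(A,b)
    return X.round(1),[round(float(np.linalg.norm(np.cross(X-o,d/np.linalg.norm(d)))),1) for o,d in L]
E
python3 - <<'E'
from h import *
a=cv2.imread('pics/scene0.png');b=cv2.imread('pics/side0.png')
f=lambda im,x,y,w,h:cv2.resize(im[y:y+h,x:x+w],None,fx=4,fy=4,interpolation=cv2.INTER_CUBIC)
cv2.imwrite('pics/c1.png',np.hstack([f(a,295,195,100,90),f(b,305,225,90,90)]))
S,D=cam('scene'),cam('side')
print('tray',tri((S,(459,333)),(D,(271,405))), 'knob',atz(D,(398,182),140))
E
```

```text
tray (array([508.4, 274.5,   3.1]), [0.1, 0.1]) knob [ 495.5366374  -215.07768579  140.        ]
```

View pics/c1.png

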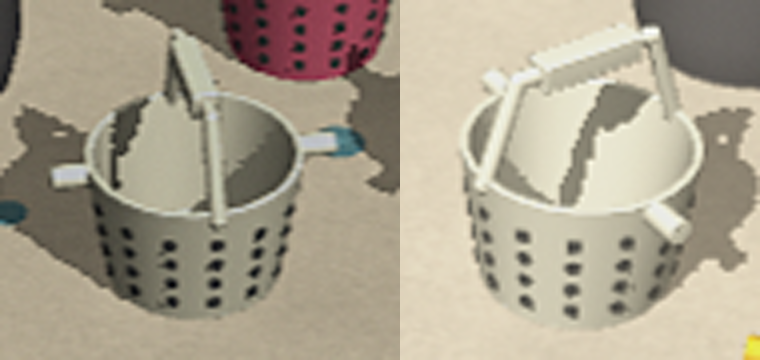

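View pics/wrist0.png

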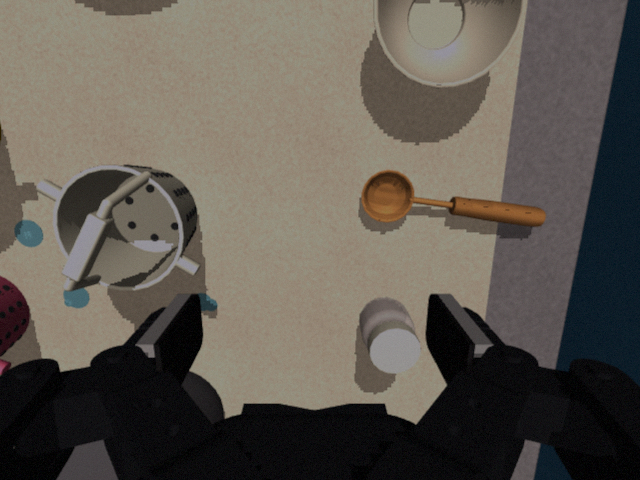

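The crop confirms the white basket: grip, ears and holes are clear. Scene ear ends are at (310,239) and (377.5,231), grip centre at (343.5,213). Side ear ends are at (327,245) and (375,281), grip centre at (353,240). In the wrist view the ears are at (45,188) and (190,266), and the grip is near (88,247).

Run:
```python
from h import *
S,D=cam('scene'),cam('side'); W=cam('wrist',bot.state())
print('grip',tri((S,(343.5,213)),(D,(353.3,240))),tri((S,(343.5,213)),(D,(353.3,240)),(W,(88,247))))
a=tri((S,(310,239.3)),(D,(326.8,245)),(W,(190,266)));b=tri((S,(377.5,231)),(D,(375,281.3)),(W,(45,188)))
print(a,b,(a[0]+b[0])/2,np.degrees(np.arctan2(*(b[0]-a[0])[1::-1])),np.linalg.norm(a[0]-b[0]))
```

```text
grip (array([508.1, -13.7, 113.4]), [1.3, 1.3]) (array([509. , -13.3, 112.9]), [2.2, 0.9, 2.1])
(array([569.8, -42.5,  68.6]), [0.9, 1.5, 1.8]) (array([452.6,  23.4,  64.9]), [1.7, 1.8, 1.2]) [511.2   -9.55  66.75] 150.65153151640112 134.50776929233487
```

```bash
python3 -m crank '[{"tx":-0.6,"ty":-0.4,"tz":-0.23,"hand":85},{"tx":-0.6,"ty":-0.4,"tz":-0.23,"hand":85},{"tx":-0.6,"ty":-0.4,"tz":-0.23,"hand":85},{"tx":-0.6,"ty":-0.4,"tz":-0.23,"hand":85},{"tx":-0.6,"ty":-0.4,"tz":-0.23,"hand":85}]'; python3 -c "
from workcell import bot
print(bot.state())"
```

```text
{'clock': 0.15, 'joints': array([-2.11455331e+00,  1.51602136e+01,  9.19634877e+01, -1.71632587e-03,
        7.29772383e+01, -2.11371565e+00]), 'qvel': array([ 0.06123454, -0.11593391, -0.28578481,  0.01372238,  0.05845256,
        0.08377978]), 'joint_efforts': array([-4.44535381e-04, -5.15905774e+01, -3.67958951e+01, -2.06692371e-04,
        8.09489022e-03,  2.50629785e-05]), 'tool_pos': array([6.74433498e+02, 5.10717965e-03, 2.30234662e+02]), 'ee_rot': array([-1.79899069e+02, -2.08381923e-03,  8.99996644e+01]), 'contact_force': array([ 0.04997488, -0.17569469, -0.75881283]), 'ft_torque': array([-0.0346833 , -0.02770515, -0.01893729]), 'width': 85.25625882842516}schema error: expected keys hand, tx, ty, tz, ax, ay, az
```

All keys are required.

```bash
python3 -m crank '[{"tx":-0.6,"ty":-0.4,"tz":-0.23,"ax":0,"ay":0,"az":0,"hand":85},{"tx":-0.6,"ty":-0.4,"tz":-0.23,"ax":0,"ay":0,"az":0,"hand":85},{"tx":-0.6,"ty":-0.4,"tz":-0.23,"ax":0,"ay":0,"az":0,"hand":85},{"tx":-0.6,"ty":-0.4,"tz":-0.23,"ax":0,"ay":0,"az":0,"hand":85},{"tx":-0.6,"ty":-0.4,"tz":-0.23,"ax":0,"ay":0,"az":0,"hand":85}]'
```

```text
clock: 0.65
tool_pos: [553.3, -182.7, 301.7]
ee_rot: [180.0, 0.1, 89.9]
contact_force: [0.4, 0.4, 0.1]
width: 85.3
```

```bash
python3 -m crank '[{"tx":-0.23,"ty":-0.19,"tz":0,"ax":0,"ay":0,"az":0,"hand":85},{"tx":-0.23,"ty":-0.19,"tz":0,"ax":0,"ay":0,"az":0,"hand":85},{"tx":-0.23,"ty":-0.19,"tz":0,"ax":0,"ay":0,"az":0,"hand":85},{"tx":-0.23,"ty":-0.19,"tz":0,"ax":0,"ay":0,"az":0,"hand":85}]'
python3 - <<'E'
from h import *
s,im=snap('wrist','w1.png'); print(s['tool_pos'],s['ee_rot'])
s,im2=snap('scene','s1.png')
f=cv2.resize(im2[90:230,200:340],(480,480))
cv2.imwrite('pics/w1.png',cv2.resize(np.hstack([im,f]),(800,343))[:,:,::-1])
W=cam('wrist',s); print('pred knob px',proj(W,[497,-215,140]))
E
```

```text
clock: 1.05
tool_pos: [497.5, -249.5, 300.1]
ee_rot: [180.0, -0.0, 89.9]
contact_force: [0.4, 0.3, -0.5]
width: 85.0
[ 497.46810649 -249.4531323   300.1047829 ] [ 1.79992192e+02 -3.73151374e-02  8.98639394e+01]
pred knob px [313.02316969 175.82294292]
```

View pics/w1.png

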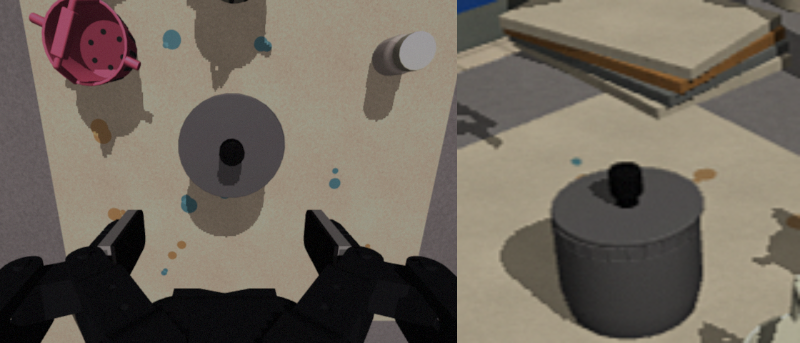

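Wrist (full-size pixels): knob top at about (325,213), lid flange centre (325,204). Scene: knob top (269,158), flange centre (269.4,174.5). The small notch-like shadows at the rim are not clear yet.

Run:
```python
from h import *
S,D=cam('scene'),cam('side'); W=cam('wrist',bot.state())
print('knob',tri((S,(269,158.2)),(W,(324.8,212.8)),(D,(398,178.5))),atz(W,(324.8,212.8),140))
print('lid',tri((S,(269.4,174.5)),(W,(325,204))),atz(W,(325,204),106))
```

```text
knob (array([ 505.1, -245.3,  137.7]), [4.2, 2.0, 4.1]) [ 506.94182539 -244.59160143  140.        ]
lid (array([ 508.3, -244.3,  104.3]), [0.3, 0.3]) [ 508.07830074 -243.74573435  106.        ]
```

```bash
python3 -m crank '[{"tx":0.0185,"ty":0.034,"tz":0.15,"ax":0,"ay":0,"az":0,"hand":85},{"tx":0.0185,"ty":0.034,"tz":0.3,"ax":0,"ay":0,"az":0,"hand":85},{"tx":0.0185,"ty":0.034,"tz":0.45,"ax":0,"ay":0,"az":0,"hand":85},{"tx":0.0185,"ty":0.034,"tz":0.55,"ax":0,"ay":0,"az":0,"hand":85},{"tx":0.0185,"ty":0.034,"tz":0.55,"ax":0,"ay":0,"az":0,"hand":85}]'
python3 - <<'E'
from h import *
s,im=snap('wrist','w2.png'); print(s['tool_pos'],s['ee_rot']);W=cam('wrist',s); print(proj(W,[507.5,-244,140]))
E
```

```text
clock: 1.65
tool_pos: [505.0, -239.8, 129.3]
ee_rot: [-179.4, -0.3, 90.1]
contact_force: [-0.7, 0.2, 0.5]
width: 85.2
[ 504.95618051 -239.84474134  129.28011047] [-179.42353231   -0.32770798   90.13056367]
[321.39511656 325.54725223]
```

View pics/w2.png

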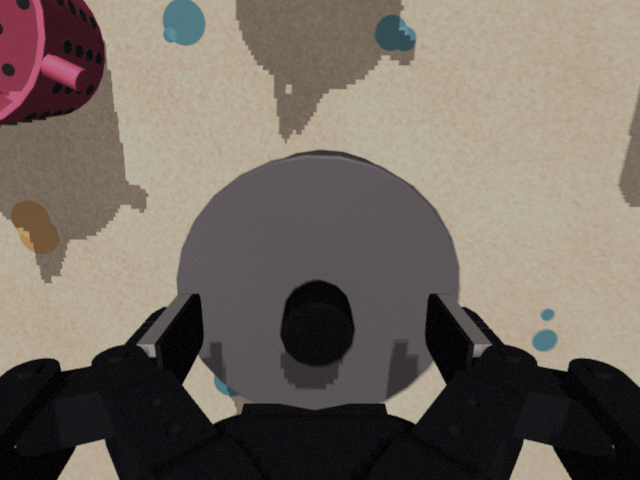

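Knob top at about (318,325), as predicted and midway between the jaws. Going down and gripping.

```bash
python3 -m crank '[{"tx":-0.002,"ty":0,"tz":0.08,"ax":0,"ay":0,"az":0,"hand":85},{"tx":-0.002,"ty":0,"tz":0.08,"ax":0,"ay":0,"az":0,"hand":85},{"tx":-0.002,"ty":0,"tz":0.08,"ax":0,"ay":0,"az":0,"hand":20},{"tx":-0.002,"ty":0,"tz":0.08,"ax":0,"ay":0,"az":0,"hand":20},{"tx":-0.002,"ty":0,"tz":0.08,"ax":0,"ay":0,"az":0,"hand":20}]'; python3 -m crank '[{"tx":0,"ty":0,"tz":0,"ax":0,"ay":0,"az":0,"hand":20},{"tx":0,"ty":0,"tz":0,"ax":0,"ay":0,"az":0,"hand":20},{"tx":0,"ty":0,"tz":0,"ax":0,"ay":0,"az":0,"hand":20},{"tx":0,"ty":0,"tz":0,"ax":0,"ay":0,"az":0,"hand":20}]'
```

```text
clock: 2.2
tool_pos: [509.4, -244.6, 113.2]
ee_rot: [179.8, 0.1, 90.0]
contact_force: [1.0, 0.7, -0.2]
width: 43.5
clock: 2.6
tool_pos: [508.9, -244.6, 112.9]
ee_rot: [179.9, 0.1, 90.0]
contact_force: [-1.3, 1.9, 5.7]
width: 28.1
```

```bash
python3 -m crank '[{"tx":0,"ty":0,"tz":-0.03,"ax":0,"ay":0,"az":0,"hand":20},{"tx":0,"ty":0,"tz":-0.1,"ax":0,"ay":0,"az":0,"hand":20},{"tx":0,"ty":0,"tz":-0.17,"ax":0,"ay":0,"az":0,"hand":20},{"tx":0,"ty":0,"tz":-0.25,"ax":0,"ay":0,"az":0,"hand":20},{"tx":0,"ty":0,"tz":-0.3,"ax":0,"ay":0,"az":0,"hand":20}]'; python3 -m crank '[{"tx":0.07,"ty":0,"tz":-0.17,"ax":0,"ay":0,"az":0,"hand":20},{"tx":0.18,"ty":0,"tz":-0.22,"ax":0,"ay":0,"az":0,"hand":20},{"tx":0.3,"ty":0,"tz":-0.22,"ax":0,"ay":0,"az":0,"hand":20},{"tx":0.42,"ty":0,"tz":-0.22,"ax":0,"ay":0,"az":0,"hand":20},{"tx":0.54,"ty":0,"tz":-0.22,"ax":0,"ay":0,"az":0,"hand":20}]'
```

```text
clock: 3.1
tool_pos: [508.6, -244.3, 203.1]
ee_rot: [179.9, 0.0, 90.0]
contact_force: [0.4, 0.5, -2.1]
width: 28.2
clock: 3.6
tool_pos: [507.7, -80.8, 267.4]
ee_rot: [-180.0, -0.0, 90.0]
contact_force: [0.3, -0.1, -2.1]
width: 28.2
```

```bash
python3 -m crank '[{"tx":0.13,"ty":0,"tz":0,"ax":0,"ay":0,"az":0,"hand":20},{"tx":0.26,"ty":0,"tz":0,"ax":0,"ay":0,"az":0,"hand":20},{"tx":0.39,"ty":0,"tz":0,"ax":0,"ay":0,"az":0,"hand":20},{"tx":0.52,"ty":0,"tz":0,"ax":0,"ay":0,"az":0,"hand":20},{"tx":0.65,"ty":0,"tz":0,"ax":0,"ay":0,"az":0,"hand":20}]'; python3 -m crank '[{"tx":0.13,"ty":0,"tz":0,"ax":0,"ay":0,"az":0,"hand":20},{"tx":0.26,"ty":0,"tz":0,"ax":0,"ay":0,"az":0,"hand":20},{"tx":0.39,"ty":0,"tz":0.05,"ax":0,"ay":0,"az":0,"hand":20},{"tx":0.49,"ty":0,"tz":0.1,"ax":0,"ay":0,"az":0,"hand":20},{"tx":0.54,"ty":0,"tz":0.16,"ax":0,"ay":0,"az":0,"hand":20}]'; python3 -m crank '[{"tx":0,"ty":0,"tz":0.14,"ax":0,"ay":0,"az":0,"hand":20},{"tx":0,"ty":0,"tz":0.28,"ax":0,"ay":0,"az":0,"hand":20},{"tx":0,"ty":0,"tz":0.4,"ax":0,"ay":0,"az":0,"hand":20},{"tx":0,"ty":0,"tz":0.4,"ax":0,"ay":0,"az":0,"hand":20}]'
python3 - <<'E'
from h import *
s,a=snap('side','d3.png'); print(s['tool_pos'],s['ee_rot'],s['width'])
_,b=snap('scene','s3.png')
cv2.imwrite('pics/c3.png',np.hstack([cv2.resize(a[240:480,160:400],(400,400)),cv2.resize(b[190:390,350:550],(400,400))])[:,:,::-1])
E
```

```text
clock: 4.1
tool_pos: [507.5, 114.4, 267.0]
ee_rot: [-180.0, 0.0, 90.0]
contact_force: [1.0, -0.5, -2.4]
width: 28.3
clock: 4.6
tool_pos: [507.9, 277.7, 218.9]
ee_rot: [180.0, -0.1, 90.1]
contact_force: [-0.3, -1.6, -3.5]
width: 28.2
clock: 5.0
tool_pos: [502.6, 272.4, 92.6]
ee_rot: [-179.3, 0.3, 90.0]
contact_force: [-1.2, -0.9, -3.1]
width: 28.2
[502.64585545 272.37385803  92.5592548 ] [-179.2866905     0.34418294   90.01098081] 28.164001836210403
```

View pics/c3.png

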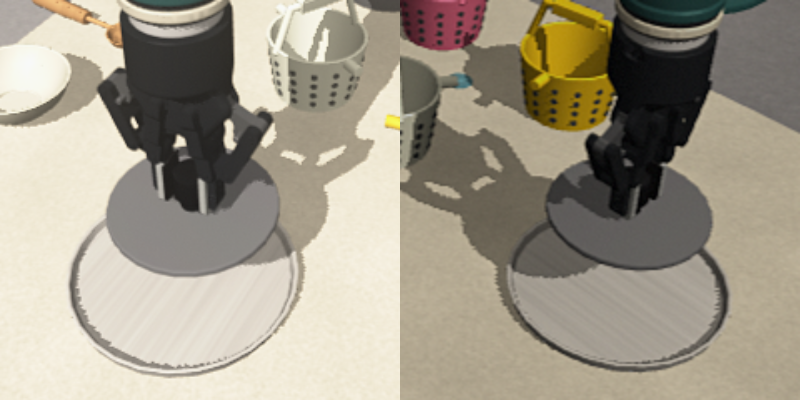

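The picture shows the lid level, held over the tray in both views; side lid centre about (193,212), tray about (185,290) in the crop. Lowering.

```bash
python3 -m crank '[{"tx":0,"ty":0,"tz":0.06,"ax":0,"ay":0,"az":0,"hand":20},{"tx":0,"ty":0,"tz":0.12,"ax":0,"ay":0,"az":0,"hand":20},{"tx":0,"ty":0,"tz":0.18,"ax":0,"ay":0,"az":0,"hand":20},{"tx":0,"ty":0,"tz":0.18,"ax":0,"ay":0,"az":0,"hand":20},{"tx":0,"ty":0,"tz":0.18,"ax":0,"ay":0,"az":0,"hand":20}]'
```

```text
clock: 5.6
tool_pos: [509.9, 275.7, 47.7]
ee_rot: [179.8, -0.1, 90.0]
contact_force: [-0.4, -1.1, -2.3]
width: 28.5
```

```bash
python3 -m crank '[{"tx":0,"ty":0,"tz":0.03,"ax":0,"ay":0,"az":0,"hand":20},{"tx":0,"ty":0,"tz":0.055,"ax":0,"ay":0,"az":0,"hand":20},{"tx":0,"ty":0,"tz":0.065,"ax":0,"ay":0,"az":0,"hand":20},{"tx":0,"ty":0,"tz":0.072,"ax":0,"ay":0,"az":0,"hand":20},{"tx":0,"ty":0,"tz":0.072,"ax":0,"ay":0,"az":0,"hand":20}]';python3 -m crank '[{"tx":0,"ty":0,"tz":0,"ax":0,"ay":0,"az":0,"hand":20},{"tx":0,"ty":0,"tz":0.003,"ax":0,"ay":0,"az":0,"hand":20},{"tx":0,"ty":0,"tz":0.003,"ax":0,"ay":0,"az":0,"hand":20}]'
```

```text
clock: 6.1
tool_pos: [507.9, 274.8, 23.3]
ee_rot: [-180.0, 0.0, 90.0]
contact_force: [0.2, -0.4, -3.4]
width: 28.0
clock: 6.4
tool_pos: [508.4, 275.1, 23.0]
ee_rot: [180.0, -0.0, 90.0]
contact_force: [-0.3, -0.2, -2.2]
width: 28.2
```

```bash
python3 -m crank '[{"tx":0,"ty":0,"tz":0.003,"ax":0,"ay":0,"az":0,"hand":20},{"tx":0,"ty":0,"tz":0.003,"ax":0,"ay":0,"az":0,"hand":20},{"tx":0,"ty":0,"tz":0.003,"ax":0,"ay":0,"az":0,"hand":20}]';python3 -m crank '[{"tx":0,"ty":0,"tz":0.004,"ax":0,"ay":0,"az":0,"hand":20},{"tx":0,"ty":0,"tz":0.004,"ax":0,"ay":0,"az":0,"hand":20},{"tx":0,"ty":0,"tz":0.004,"ax":0,"ay":0,"az":0,"hand":20}]'
```

```text
clock: 6.7
tool_pos: [508.5, 275.1, 22.9]
ee_rot: [180.0, -0.0, 90.0]
contact_force: [-2.6, -1.1, 5.6]
width: 28.6
clock: 7.0
tool_pos: [508.5, 275.1, 22.9]
ee_rot: [180.0, -0.0, 90.0]
contact_force: [-6.2, -1.9, 13.3]
width: 28.6
```

```bash
python3 -m crank '[{"tx":0,"ty":0,"tz":-0.005,"ax":0,"ay":0,"az":0,"hand":28},{"tx":0,"ty":0,"tz":-0.005,"ax":0,"ay":0,"az":0,"hand":40},{"tx":0,"ty":0,"tz":-0.005,"ax":0,"ay":0,"az":0,"hand":60},{"tx":0,"ty":0,"tz":-0.005,"ax":0,"ay":0,"az":0,"hand":75},{"tx":0,"ty":0,"tz":-0.005,"ax":0,"ay":0,"az":0,"hand":75}]';python3 -m crank '[{"tx":0,"ty":0,"tz":-0.05,"ax":0,"ay":0,"az":0,"hand":75},{"tx":0,"ty":0,"tz":-0.18,"ax":0,"ay":0,"az":0,"hand":75},{"tx":0,"ty":0,"tz":-0.34,"ax":0,"ay":0,"az":0,"hand":75},{"tx":0,"ty":0,"tz":-0.5,"ax":0,"ay":0,"az":0,"hand":75},{"tx":0,"ty":0,"tz":-0.65,"ax":0,"ay":0,"az":0,"hand":75}]'
```

```text
clock: 7.5
tool_pos: [508.2, 275.0, 22.0]
ee_rot: [-180.0, 0.0, 90.0]
contact_force: [-0.5, -0.7, 0.0]
width: 74.9
clock: 8.0
tool_pos: [508.3, 275.0, 220.7]
ee_rot: [179.9, -0.0, 90.0]
contact_force: [1.1, 0.4, -0.2]
width: 74.7
```

Run:
```python
from h import *
_,a=snap('side','d4.png'); _,b=snap('scene','s4.png')
f=lambda im,x,y,w,h,W,H:cv2.resize(im[y:y+h,x:x+w],(W,H),interpolation=cv2.INTER_CUBIC)
top=np.hstack([f(a,350,165,100,75,400,300),f(b,225,150,100,75,400,300)])
bot_=np.hstack([f(a,170,330,200,150,400,300),f(b,370,240,200,150,400,300)])
cv2.imwrite('pics/c4.png',np.vstack([top,bot_])[:,:,::-1])
```

```text
(no output)
```

View pics/c4.png

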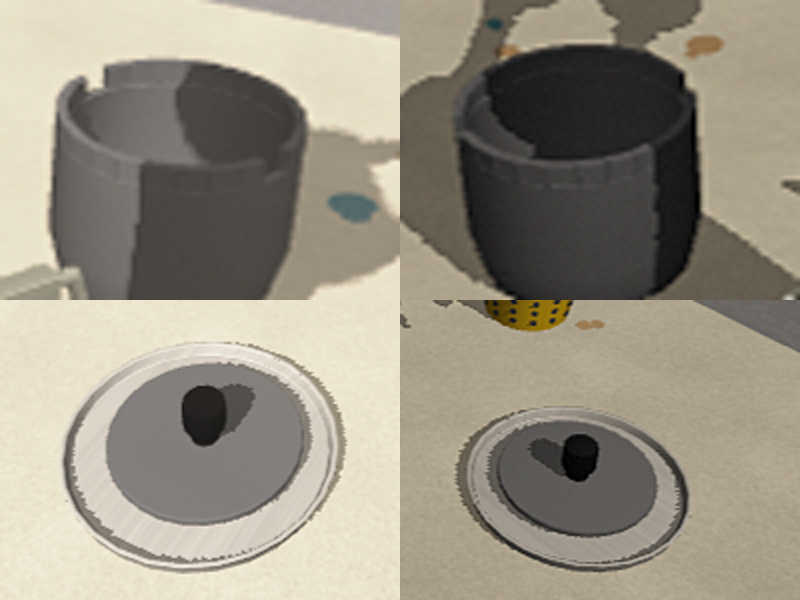

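Lid lies flat inside the tray. In the side view, the tub notches are at crop (95,88) and (277,172), i.e. side (373.8,187) and (419.3,207.5). Going over the tub for a top view.

```bash
python3 -m crank '[{"tx":-0.15,"ty":0,"tz":0,"ax":0,"ay":0,"az":0,"hand":75},{"tx":-0.3,"ty":0,"tz":0,"ax":0,"ay":0,"az":0,"hand":75},{"tx":-0.46,"ty":0,"tz":0,"ax":0,"ay":0,"az":0,"hand":75},{"tx":-0.62,"ty":0,"tz":0,"ax":0,"ay":0,"az":0,"hand":75},{"tx":-0.78,"ty":0,"tz":0,"ax":0,"ay":0,"az":0,"hand":75}]';python3 -m crank '[{"tx":-0.16,"ty":0,"tz":0,"ax":0,"ay":0,"az":0,"hand":75},{"tx":-0.32,"ty":0,"tz":0,"ax":0,"ay":0,"az":0,"hand":75},{"tx":-0.48,"ty":0,"tz":0,"ax":0,"ay":0,"az":0,"hand":75},{"tx":-0.62,"ty":0,"tz":0,"ax":0,"ay":0,"az":0,"hand":75},{"tx":-0.75,"ty":0,"tz":0,"ax":0,"ay":0,"az":0,"hand":75}]';python3 -m crank '[{"tx":-0.11,"ty":0,"tz":0,"ax":0,"ay":0,"az":0,"hand":75},{"tx":-0.2,"ty":0,"tz":0,"ax":0,"ay":0,"az":0,"hand":75},{"tx":-0.24,"ty":0,"tz":0,"ax":0,"ay":0,"az":0,"hand":75},{"tx":-0.24,"ty":0,"tz":0,"ax":0,"ay":0,"az":0,"hand":75},{"tx":-0.24,"ty":0,"tz":0,"ax":0,"ay":0,"az":0,"hand":75}]';python3 - <<'E'
from h import *
s,im=snap('wrist','w5.png'); print(s['tool_pos'],s['ee_rot'])
cv2.imwrite('pics/c5.png',cv2.resize(im[80:380,115:515],(800,600),interpolation=cv2.INTER_CUBIC)[:,:,::-1])
E
```

```text
clock: 8.6
tool_pos: [507.8, 39.3, 217.9]
ee_rot: [179.9, 0.0, 90.0]
contact_force: [0.7, -0.2, 0.7]
width: 75.1
clock: 9.1
tool_pos: [507.8, -186.2, 217.9]
ee_rot: [180.0, 0.0, 90.0]
contact_force: [1.3, -0.2, -0.2]
width: 75.1
clock: 9.6
tool_pos: [508.1, -255.2, 217.2]
ee_rot: [-180.0, -0.1, 90.0]
contact_force: [0.5, 0.7, -0.6]
width: 74.9
[ 508.09479248 -255.15971565  217.19692898] [-1.79989537e+02 -5.38830923e-02  8.99923672e+01]
```

View pics/c5.png

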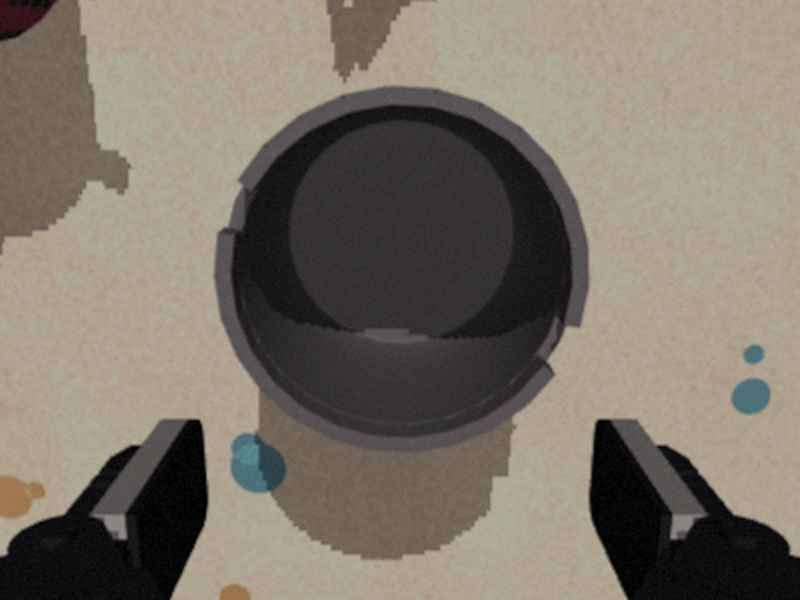

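Top view: left notch corners at crop (242,184)/(219,231), right notch corners at (580,327)/(553,372). Rim outer edges: top (400,87), bottom (395,451), left (215,270), right (588,268).

Run:
```python
from h import *
from scipy.optimize import least_squares
W=cam('wrist',bot.state()); D=cam('side')
g=lambda p:atz(W,(p[0]/2+115,p[1]/2+80),100)
P=np.array([g(p)[:2] for p in [(400,87),(395,451),(215,270),(588,268),(242,184),(219,231),(580,327),(553,372)]])
r=least_squares(lambda c:np.hypot(*(P-c[:2]).T)-c[2],[508,-244,66]);c=r.x;print(c,r.fun.round(1))
A=[np.degrees(np.arctan2(*(p-c[:2])[::-1])) for p in P[4:]];print(A,np.mean(A[:2]),np.mean(A[2:]))
d=(P[6]+P[7]-P[4]-P[5])/2;print('notch axis',np.degrees(np.arctan2(d[1],d[0])),'notch mid',(P[4:].sum(0))/4, np.hypot(*(P[4]-P[5])),np.hypot(*(P[6]-P[7])))
for q in[(373.8,187),(419.3,207.5)]: print('side',atz(D,q,94))
```

```text
[ 509.18020436 -247.5145921    65.33802657] [ 0.3  0.1  0.4 -0.  -1.1  0.5  0.6 -0.7]
[np.float64(148.07641003078461), np.float64(164.2711764090492), np.float64(-14.76557525219299), np.float64(-31.647536280383623)] 156.1737932199169 -23.206555766288307
notch axis -23.42392337238675 notch mid [ 509.4002218  -247.23921092] 18.38508313314327 19.203950044955395
side [ 560.93220157 -262.52644676   94.        ]
side [ 446.20510059 -215.44278658   94.        ]
```

Tub centre is (509.3,-247.3) and the notch axis -23.4° (the side view gives -22°). Now over to the basket, turning onto its bar.

```bash
python3 -m crank '[{"tx":0.16,"ty":0,"tz":0,"ax":0,"ay":0,"az":0.04,"hand":75},{"tx":0.32,"ty":0,"tz":0,"ax":0,"ay":0,"az":0.08,"hand":75},{"tx":0.48,"ty":0,"tz":0,"ax":0,"ay":0,"az":0.12,"hand":75},{"tx":0.64,"ty":0,"tz":0,"ax":0,"ay":0,"az":0.163,"hand":75},{"tx":0.8,"ty":0,"tz":0,"ax":0,"ay":0,"az":0.163,"hand":75}]'; python3 -m crank '[{"tx":0,"ty":0,"tz":0,"ax":0,"ay":0,"az":0,"hand":75},{"tx":0,"ty":0,"tz":0,"ax":0,"ay":0,"az":0,"hand":75},{"tx":0,"ty":0,"tz":0,"ax":0,"ay":0,"az":0,"hand":75}]'
python3 - <<'E'
from h import *
s,im=snap('wrist','w6.png'); print(s['tool_pos'],s['ee_rot'])
cv2.imwrite('pics/c6.png',cv2.resize(im[130:430,115:515],(800,600),interpolation=cv2.INTER_CUBIC)[:,:,::-1])
E
```

```text
clock: 10.15
tool_pos: [507.4, -12.9, 217.5]
ee_rot: [180.0, -0.0, 60.6]
contact_force: [1.6, -0.1, 0.7]
width: 75.0
clock: 10.45
tool_pos: [508.0, -15.9, 217.3]
ee_rot: [180.0, 0.0, 60.7]
contact_force: [-1.0, -0.3, -0.0]
width: 75.1
[508.01096864 -15.94593321 217.28433745] [1.79978722e+02 1.85673286e-02 6.07268529e+01]
```

View pics/c6.png

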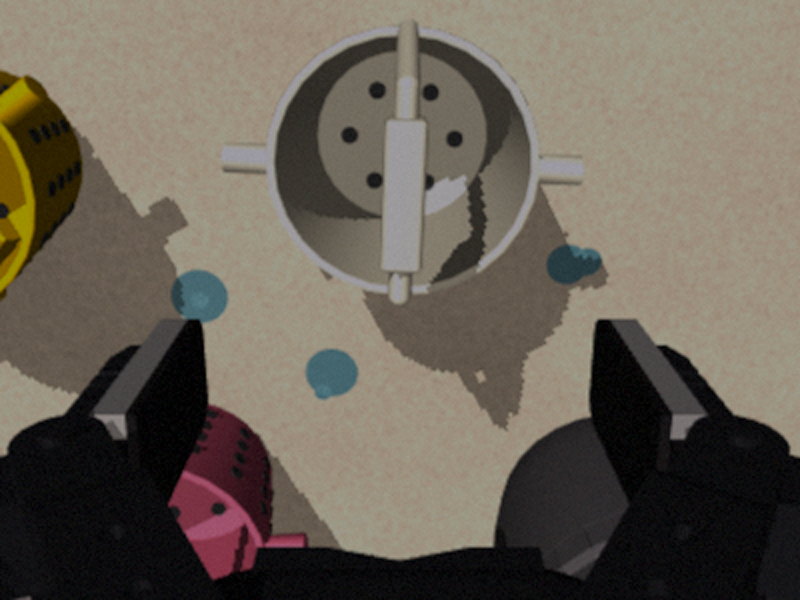

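Grip in the crop: (406,120) to (400,270), centre (404,195). Ear ends at (222,157) and (582,170).

Run:
```python
from h import *
s=bot.state();W=cam('wrist',s)
g=lambda p,z:atz(W,(p[0]/2+115,p[1]/2+130),z)
G=g((404,195),122);a=g((222,157),66);b=g((582,170),66);t=g((406,120),122);u=g((400,270),122)
print(G,a,b,(a+b)/2,np.degrees(np.arctan2(*(b-a)[1::-1])),np.linalg.norm(b-a),np.degrees(np.arctan2(*(t-u)[1::-1])),np.linalg.norm(t-u))
Q=R.from_euler('xyz',s['ee_rot'],degrees=True).as_matrix();print(Q.T@(G-s['tool_pos'])/300)
```

```text
[512.85308136 -10.66601124 122.        ] [451.15598208  25.41137633  66.        ] [572.80005213 -49.1057076   66.        ] [511.9780171  -11.84716563  66.        ] -31.490925564877763 142.65369106378284 58.504113290606384 50.21068939033687
[0.02503805 0.0041812  0.31740873]
```

```bash
python3 -m crank '[{"tx":0.021,"ty":0.005,"tz":0.1,"ax":0,"ay":0,"az":0.012,"hand":75},{"tx":0.021,"ty":0.005,"tz":0.2,"ax":0,"ay":0,"az":0.012,"hand":75},{"tx":0.021,"ty":0.005,"tz":0.3,"ax":0,"ay":0,"az":0.012,"hand":75},{"tx":0.021,"ty":0.005,"tz":0.37,"ax":0,"ay":0,"az":0.012,"hand":75},{"tx":0.021,"ty":0.005,"tz":0.398,"ax":0,"ay":0,"az":0.012,"hand":75}]'; python3 -m crank '[{"tx":0,"ty":0,"tz":0,"ax":0,"ay":0,"az":0,"hand":60},{"tx":0,"ty":0,"tz":0,"ax":0,"ay":0,"az":0,"hand":40},{"tx":0,"ty":0,"tz":0,"ax":0,"ay":0,"az":0,"hand":28}]'; python3 -m crank '[{"tx":0,"ty":0,"tz":0,"ax":0,"ay":0,"az":0,"hand":18},{"tx":0,"ty":0,"tz":0,"ax":0,"ay":0,"az":0,"hand":5},{"tx":0,"ty":0,"tz":0,"ax":0,"ay":0,"az":0,"hand":5},{"tx":0,"ty":0,"tz":0,"ax":0,"ay":0,"az":0,"hand":5},{"tx":0,"ty":0,"tz":0,"ax":0,"ay":0,"az":0,"hand":5}]'
```

```text
clock: 11.0
tool_pos: [510.5, -12.7, 95.0]
ee_rot: [-179.8, 0.1, 58.4]
contact_force: [-0.2, -0.6, 0.1]
width: 75.2
clock: 11.3
tool_pos: [514.0, -11.7, 99.4]
ee_rot: [179.8, -0.1, 58.5]
contact_force: [0.9, -0.2, 0.7]
width: 31.7
clock: 11.8
tool_pos: [513.2, -11.1, 99.1]
ee_rot: [179.9, -0.0, 58.5]
contact_force: [-2.6, 0.7, 6.2]
width: 12.5
```

```bash
python3 -m crank '[{"tx":0,"ty":0,"tz":-0.03,"ax":0,"ay":0,"az":0,"hand":5},{"tx":0,"ty":0,"tz":-0.12,"ax":0,"ay":0,"az":0,"hand":5},{"tx":0,"ty":0,"tz":-0.24,"ax":0,"ay":0,"az":0,"hand":5},{"tx":0,"ty":0,"tz":-0.36,"ax":0,"ay":0,"az":0,"hand":5},{"tx":0,"ty":0,"tz":-0.44,"ax":0,"ay":0,"az":0,"hand":5}]'; python3 -m crank '[{"tx":-0.06,"ty":0.036,"tz":0,"ax":0,"ay":0,"az":0,"hand":5},{"tx":-0.17,"ty":0.1,"tz":0,"ax":0,"ay":0,"az":0,"hand":5},{"tx":-0.28,"ty":0.166,"tz":0,"ax":0,"ay":0,"az":0,"hand":5},{"tx":-0.38,"ty":0.225,"tz":0,"ax":0,"ay":0,"az":0,"hand":5},{"tx":-0.48,"ty":0.284,"tz":0,"ax":0,"ay":0,"az":0,"hand":5}]'; python3 -m crank '[{"tx":-0.08,"ty":0.047,"tz":0,"ax":0,"ay":0,"az":-0.015,"hand":5},{"tx":-0.15,"ty":0.088,"tz":0,"ax":0,"ay":0,"az":-0.03,"hand":5},{"tx":-0.197,"ty":0.117,"tz":0,"ax":0,"ay":0,"az":-0.045,"hand":5},{"tx":-0.197,"ty":0.117,"tz":0,"ax":0,"ay":0,"az":-0.045,"hand":5},{"tx":-0.197,"ty":0.117,"tz":0,"ax":0,"ay":0,"az":-0.045,"hand":5}]'; python3 -m crank '[{"tx":0,"ty":0,"tz":0,"ax":0,"ay":0,"az":0,"hand":5},{"tx":0,"ty":0,"tz":0,"ax":0,"ay":0,"az":0,"hand":5},{"tx":0,"ty":0,"tz":0,"ax":0,"ay":0,"az":0,"hand":5}]'
python3 - <<'E'
from h import *
s,im=snap('wrist','w7.png'); print(s['tool_pos'],s['ee_rot'])
_,a=snap('side','d7.png'); _,b=snap('scene','s7.png')
f=lambda im,x,y,w,h,W,H:cv2.resize(im[y:y+h,x:x+w],(W,H),interpolation=cv2.INTER_CUBIC)
cv2.imwrite('pics/c7.png',np.vstack([np.hstack([f(a,340,90,130,130,400,300)*1,f(b,215,70,130,130,400,300)]),np.hstack([cv2.resize(im,(400,300)),f(im,150,180,320,240,400,300)])])[:,:,::-1])
E
```

```text
clock: 12.3
tool_pos: [513.4, -11.3, 232.8]
ee_rot: [179.8, -0.1, 58.5]
contact_force: [0.6, -0.1, -1.7]
width: 12.9
clock: 12.8
tool_pos: [509.5, -179.8, 229.9]
ee_rot: [-180.0, 0.0, 58.5]
contact_force: [0.7, 0.1, -1.9]
width: 13.3
clock: 13.3
tool_pos: [508.7, -247.1, 229.5]
ee_rot: [-179.9, -0.0, 66.5]
contact_force: [0.2, 0.2, -1.0]
width: 12.3
clock: 13.6
tool_pos: [509.1, -246.5, 229.9]
ee_rot: [180.0, -0.0, 66.7]
contact_force: [0.5, 0.0, -2.0]
width: 12.4
[ 509.13309737 -246.49884152  229.87187494] [ 1.79997570e+02 -4.81766005e-03  6.66507313e+01]
```

View pics/c7.png

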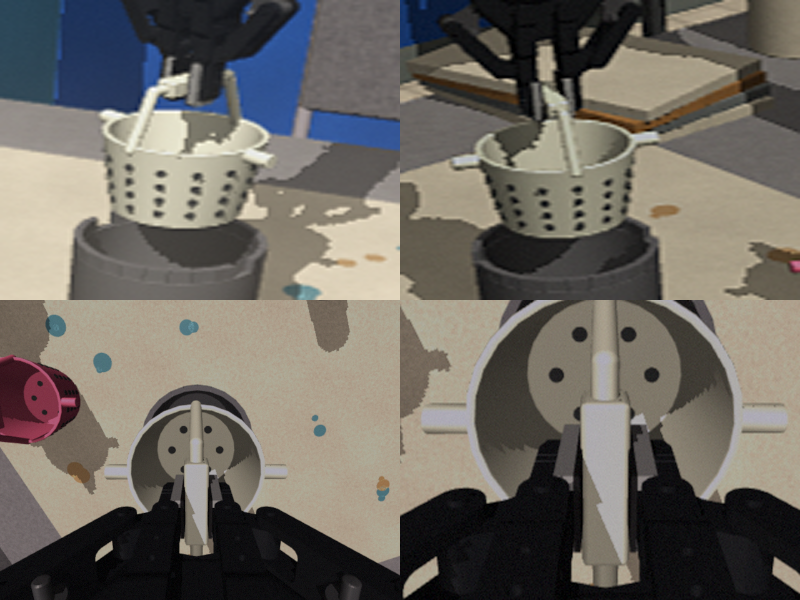

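Basket is held level, its ears level in the wrist view: (167.6,274.4) and (459.6,274.4), i.e. along the jaws. Checking its centre against the tub.

Run:
```python
from h import *
s=bot.state();W=cam('wrist',s);z=66+s['tool_pos'][2]-99.1
a=atz(W,(167.6,274.4),z);b=atz(W,(459.6,274.4),z);c=(a+b)/2
print(s['tool_pos'],c,np.degrees(np.arctan2(*(b-a)[1::-1])),np.linalg.norm(b-a))
Q=R.from_euler('xyz',s['ee_rot'],degrees=True).as_matrix();print(Q.T@(np.array([509.3,-247.3,c[2]])-c))
```

```text
[ 509.15480301 -246.89291394  229.86694929] [ 508.18772844 -247.00631646  196.76694929] -23.399431448365302 144.45799094313216
[1.71589106e-01 1.13752151e+00 1.48611996e-04]
```

```bash
python3 -m crank '[{"tx":0,"ty":0.003,"tz":0.07,"ax":0,"ay":0,"az":0,"hand":5},{"tx":0,"ty":0.003,"tz":0.14,"ax":0,"ay":0,"az":0,"hand":5},{"tx":0,"ty":0.003,"tz":0.2,"ax":0,"ay":0,"az":0,"hand":5},{"tx":0,"ty":0.003,"tz":0.25,"ax":0,"ay":0,"az":0,"hand":5},{"tx":0,"ty":0.003,"tz":0.266,"ax":0,"ay":0,"az":0,"hand":5}]'; python3 -m crank '[{"tx":0,"ty":0,"tz":0,"ax":0,"ay":0,"az":0,"hand":5},{"tx":0,"ty":0,"tz":0.015,"ax":0,"ay":0,"az":0,"hand":5},{"tx":0,"ty":0,"tz":0.03,"ax":0,"ay":0,"az":0,"hand":5},{"tx":0,"ty":0,"tz":0.045,"ax":0,"ay":0,"az":0,"hand":5},{"tx":0,"ty":0,"tz":0.045,"ax":0,"ay":0,"az":0,"hand":5}]'
```

```text
clock: 14.25
tool_pos: [508.7, -247.0, 147.9]
ee_rot: [-179.8, -0.0, 66.6]
contact_force: [-0.8, 0.3, -2.2]
width: 12.7
clock: 14.75
tool_pos: [509.5, -247.5, 135.9]
ee_rot: [-179.9, -0.0, 66.6]
contact_force: [0.3, 0.1, -3.0]
width: 13.1
```

TCP at 135.9 is below the 139 "ears on rim" level with no contact, so the ears are in the notches. Lowering slowly to about 127.

```bash
python3 -m crank '[{"tx":0,"ty":0,"tz":0.01,"ax":0,"ay":0,"az":0,"hand":5},{"tx":0,"ty":0,"tz":0.018,"ax":0,"ay":0,"az":0,"hand":5},{"tx":0,"ty":0,"tz":0.025,"ax":0,"ay":0,"az":0,"hand":5},{"tx":0,"ty":0,"tz":0.027,"ax":0,"ay":0,"az":0,"hand":5},{"tx":0,"ty":0,"tz":0.027,"ax":0,"ay":0,"az":0,"hand":5}]'; python3 -m crank '[{"tx":0,"ty":0,"tz":0.003,"ax":0,"ay":0,"az":0,"hand":5},{"tx":0,"ty":0,"tz":0.003,"ax":0,"ay":0,"az":0,"hand":5},{"tx":0,"ty":0,"tz":0.003,"ax":0,"ay":0,"az":0,"hand":5}]'
```

```text
clock: 15.25
tool_pos: [509.8, -247.7, 128.2]
ee_rot: [-180.0, 0.0, 66.6]
contact_force: [-0.3, 0.0, -1.7]
width: 13.0
clock: 15.55
tool_pos: [509.9, -247.7, 127.6]
ee_rot: [180.0, 0.0, 66.6]
contact_force: [-0.9, -0.2, -1.6]
width: 12.9
```

```bash
python3 -m crank '[{"tx":0,"ty":0,"tz":0.003,"ax":0,"ay":0,"az":0,"hand":5},{"tx":0,"ty":0,"tz":0.003,"ax":0,"ay":0,"az":0,"hand":5},{"tx":0,"ty":0,"tz":0.003,"ax":0,"ay":0,"az":0,"hand":5}]'; python3 -m crank '[{"tx":0,"ty":0,"tz":0.003,"ax":0,"ay":0,"az":0,"hand":5},{"tx":0,"ty":0,"tz":0.003,"ax":0,"ay":0,"az":0,"hand":5},{"tx":0,"ty":0,"tz":0.003,"ax":0,"ay":0,"az":0,"hand":5}]'
```

```text
clock: 15.85
tool_pos: [509.9, -247.7, 127.0]
ee_rot: [180.0, 0.0, 66.6]
contact_force: [-0.8, 1.2, 2.3]
width: 13.0
clock: 16.15
tool_pos: [510.1, -247.8, 126.8]
ee_rot: [180.0, 0.0, 66.6]
contact_force: [-3.3, 1.2, 6.2]
width: 12.9
```

Contact came at 127, the home height. Releasing and retreating.

```bash
python3 -m crank '[{"tx":0,"ty":0,"tz":-0.001,"ax":0,"ay":0,"az":0,"hand":16},{"tx":0,"ty":0,"tz":-0.001,"ax":0,"ay":0,"az":0,"hand":25},{"tx":0,"ty":0,"tz":-0.001,"ax":0,"ay":0,"az":0,"hand":40},{"tx":0,"ty":0,"tz":-0.001,"ax":0,"ay":0,"az":0,"hand":55},{"tx":0,"ty":0,"tz":-0.001,"ax":0,"ay":0,"az":0,"hand":55}]'; python3 -m crank '[{"tx":0,"ty":0,"tz":-0.04,"ax":0,"ay":0,"az":0,"hand":55},{"tx":0,"ty":0,"tz":-0.15,"ax":0,"ay":0,"az":0,"hand":55},{"tx":0,"ty":0,"tz":-0.3,"ax":0,"ay":0,"az":0,"hand":55},{"tx":0,"ty":0,"tz":-0.45,"ax":0,"ay":0,"az":0,"hand":55},{"tx":0,"ty":0,"tz":-0.5,"ax":0,"ay":0,"az":0,"hand":55}]'; python3 -m crank '[{"tx":0,"ty":0,"tz":0,"ax":0,"ay":0,"az":0,"hand":55},{"tx":0,"ty":0,"tz":0,"ax":0,"ay":0,"az":0,"hand":55}]'
python3 - <<'E'
from h import *
s,im=snap('wrist','w8.png'); print(s['tool_pos'],s['contact_force'])
_,a=snap('side','d8.png'); _,b=snap('scene','s8.png')
f=lambda im,x,y,w,h,W,H:cv2.resize(im[y:y+h,x:x+w],(W,H),interpolation=cv2.INTER_CUBIC)
cv2.imwrite('pics/c8.png',np.vstack([np.hstack([f(a,340,140,120,90,400,300),f(b,215,130,120,90,400,300)]),np.hstack([cv2.resize(im,(400,300)),cv2.resize(b,(400,300))])])[:,:,::-1])
E
```

```text
clock: 16.65
tool_pos: [509.9, -247.7, 125.8]
ee_rot: [-180.0, -0.0, 66.6]
contact_force: [-0.6, 0.1, 0.2]
width: 55.4
clock: 17.15
tool_pos: [512.4, -249.1, 283.4]
ee_rot: [179.4, 0.1, 66.6]
contact_force: [0.6, 0.2, 1.6]
width: 55.1
clock: 17.35
tool_pos: [509.4, -247.4, 275.3]
ee_rot: [-180.0, -0.0, 66.6]
contact_force: [0.7, -0.4, -0.6]
width: 55.1
[ 509.40047176 -247.42563347  275.29830987] [ 0.69232282 -0.35011799 -0.60971565]
```

View pics/c8.png

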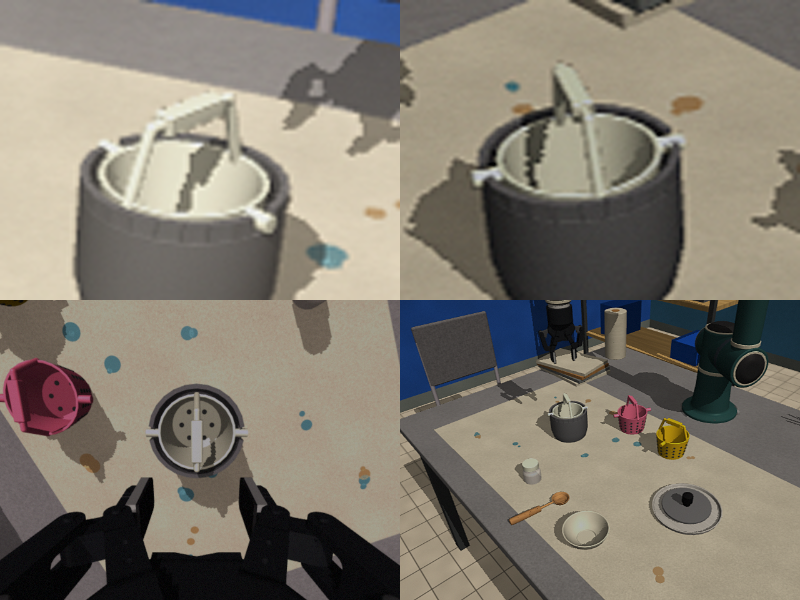

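Both ears sit in the notches in the side and scene crops, the lid is in the tray, the bystanders look unmoved, and the robot is clear. Handing in.

```bash
python3 -c "
from workcell import bot
print(bot.close_job())"
```

```text
the job is handed in; nothing more can be done
None
```

The job is done and handed in at about 17.5 s of the 59 s allowed. I lifted the lid by its knob and set it flat in the tray. I then turned the white basket to the notch axis, about -23.4°, hung it in the tub and let go.

**Last checks:**
- **Basket:** the ears met no resistance at rim height. Contact came at TCP z of about 127 mm, which matches the expected 28 mm hang. The final pictures show both ears in the notches.
- **Lid:** it lies flat inside the tray, set down with about 13 N.
- **Everything else:** by eye, the bowl, jar and spoon look unmoved, as do the pink and yellow baskets. The gripper is well clear.

**What disagreed:** the side camera alone put the knob and the tub centre several millimetres to 3 cm away from the other views. I went by the wrist view there, and the knob grip and the basket fit bore it out. My first move was refused because keys were missing from its rows; the arm did not move.

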